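Stack the empty bolt bin, turned end for end, on the filled one

ROBOT

A 7-joint arm with a two-finger parallel gripper is mounted at the origin on the work surface. World frame = base frame: x ahead of the robot, y to its left, z up, the work surface at z = 0. Lengths are in mm, angles in rad, forces in N, time in s.
With the tool pointing down it reaches from about 400 to 875 mm from the base axis. Payload 4.4 kg.
Tool frame: the origin (TCP) lies on the mounting face of the last link; the fingertips stand 173 mm ahead of it and the grasp point (between the pads) lies 155 mm ahead of it; z points along the fingers, y is the line along which they close (so a half turn about z gives the same grasp; the last joint's range is limited). The gripper opens to 85 mm and grips with 20 to 120 N. Pads are 22 mm wide; open, the fingers measure 114 mm over their backs; the gripper's body (76 mm by 85 mm) begins 54 mm behind the grasp point. The pads swing forward as they close: fully open they stand 13 mm farther back than shut.
Start: joints at [-1.304, 0.628, 0.038, 1.517, -0.027, 0.996, -0.02], TCP at [212.331, 614.354, 404.713] pointing down, gripper open.
Joint ranges: [-3.06, 3.06], [-0.37, 2.12], [-1.25, 1.32], [0.18, 2.47], [-1.1, 4.24], [0.23, 1.98], [-2.94, 2.94]. Speed limits (rad/s): [2.57, 2.57, 3.14, 3.14, 3.14, 3.14, 3.14].

INTERFACE

Orientations are given as [roll, pitch, yaw] about the fixed x, y, z axes, in that order (R = Rz(yaw) Ry(pitch) Rx(roll)).
In Python, from cell import * gives the robot as it stands. The module is installed in compiled form; this text tells all that it offers.
- The arm moves only by the tool jog_arm, never from a script. Its argument "steps" is a list of rows, each a list of 7 numbers: the opening, from -1 (shut) to 1 (fully open), so that 0 is half open, then the shift along the tool's x, y, z as a fraction of full scale, then the turn, a rotation vector about the tool's x, y, z as a fraction of full scale. A call has 1 to 10 rows; each row shifts and turns the commanded pose from where the row before left it, along the tool's axes as they then stand; what a row does not reach is not made up. Full scale, the value 1, is 500 mm for a shift and 2 rad for a turn. A row lasts 1/8 s, in which the tool goes at most 62.5 mm and 10.7 degrees, less where a joint would pass 70% of its speed; a pose out of reach is approached as far as the arm can. A call with a number of a shift or a turn outside -1 to 1 is refused whole. A call with a gripper value outside its range is refused whole. The fingers move at their own pace and stop on an object; the grip force is fixed at half the most. Time passes only in rows, so rows that do not move let the fingers close. It gives the time, the measured TCP pose, the force, the opening and the grip force at its end, in the units of the state.
- read_state(): the state, without advancing time (a new reading comes with each control period).
- get_image(name): name is "scene" or "top"; returns a dict with "pixels" (420x560x3 uint8, red, green, blue), "depth" (420x560 float32, mm along the optical axis (not along the pixel's ray), 0 where there is no reading), "vertical_fov" (degrees; the focal length in pixels is half the picture's height over the tangent of half this angle, whatever the lens; pixels are square), "cx", "cy" (the principal point, pixels), "R" (3x3) and "t" (3): a world point X has camera coordinates R X + t. Camera axes: x right, y down, z forward; pixel columns grow to the right and rows downward; lengths in mm; the calibration is good to about 2 mm. A picture is of the moment at which its call begins.
- finish_job(): hands the job in; it is judged then, once.
The state is a dict: "clock": time; "qpos": joint angles; "qd": joint speeds; "tau": joint torques, N m; "eef_pos": TCP position; "tool_rot": TCP orientation; "force": force on the tool from outside, world axes, zero at the start; "torque": the same for the moment, N m; "width": finger opening in mm; "gripper_force": force on a finger pad.
Only numpy, scipy, OpenCV 4.12 (cv2) and the standard library are available. Lean on these libraries where they do the work, as an engineer would, in place of code of your own. Each camera call takes 0.05 s, during which the arm holds its last target. There are 200 camera calls.

TASK

Stack the empty scoop-fronted bin on top of the filled one of the same kind, turned end for end so that its scoop lip is at the opposite end from the filled bin's lip and its feet stand on the filled bin's two cross-bars instead of nesting down into it. Seat it fully down inside the filled bin's rim, set it down without dropping it, leave the filled bin where it stands, and let go.

Things in the scene. Friction and masses are not known exactly. Their poses are not given: they have to be found in the camera images.
- empty_center (a point): Centre of the empty grey steel bin (0.3 kg, stands on the table), 40 mm above its underside. 180 mm long (x), 80 high, 64 wide (y) over flat upright side walls from 28 to 80 mm up: grip across them at mid-length, about 55 mm up. Below: three 40 mm wide feet. x points to its scoop end, z up. Two cross-bars span its open top. Not the shorter bin without bars (110 mm), nor the low tray.
- empty_lip (a point): Outer edge of the empty bin's scoop lip, a 36 mm wide sloping tongue that sticks out 22 mm from one end below the rim: 112 mm along the bin's x from its middle, 65 mm above its underside. Axes as the bin's. At the start it points roughly the same way as the filled bin's lip.
- filled_bin: Same shape and size of bin, loose, full of bolts (1.5 kg). Origin: centre of its underside; x to its scoop lip, y across, z up. Bars at x = -30 and +52 mm, tops 70 mm up, 10 mm below the rim. A bin turned half a turn stands on them, underside 70 mm above this origin, 10 mm inside the rim (play 8 mm lengthways, 9 sideways); the same way round it nests 18 mm lower.

How it is judged (in metres and radians):
At the end, for the whole second after the job is handed in: The empty bin rests level (5 degrees) on the filled bin's bars, centre within 17 mm in plan and 103 to 116 mm above its underside, lined up within 11 degrees, lip over the end opposite the filled bin's lip; the filled bin is upright, at rest, within 40 mm of its start (horizontal distance between empty_center and filled_bin below 0.017 m and z of empty_center in the frame of filled_bin between 0.103 and 0.116 m and x of empty_lip in the frame of filled_bin below -0.07 m and angle between the x axis of empty_center and the x axis of filled_bin, either way round below 0.2 rad and angle between each of empty_center, filled_bin's own z axis and vertical below 0.09 rad and distance of filled_bin from where it was at the start of the episode below 0.04 m and linear speed of filled_bin below 0.02 m/s); the robot touches nothing.
It fails at once if the empty bin is dropped onto the filled one (falls faster than 0.6 m/s just above it, a fall of some 20 mm or more) (horizontal distance between empty_center and filled_bin below 0.06 m and z of empty_center in the frame of filled_bin below 0.15 m and linear speed of empty_bin above 0.6 m/s).
It fails at once if the filled bin is shoved more than 40 mm or tipped (distance of filled_bin from where it was at the start of the episode above 0.04 m or angle between filled_bin's own z axis and vertical above 0.25 rad).
It also fails if it takes over 38 s, if anything falls off the work surface, if the arm or the gripper's body presses on something with over 40 N, if the wrist force passes 120 N, or if a joint passes its speed limit or range.

## Working session

There is one attempt and no reset: what is moved stays moved. The work goes in short steps, Python scripts to look and compute and a tool call to move; the robot and the scene stay as the last step left them, time stands still between calls to the robot, and variables do not carry over. Pictures are saved under pics/ and viewed, at most 10 in all, crops included, and the job is handed in when it is done.

Besides the shell and the picture viewer there is one more tool, called after ">>>" as name([rows], argument=value, ...), one row to a line, values as JSON. jog_arm: Moves the arm, as the interface text tells. Shift numbers are shares of 500 mm and turn numbers shares of 2 rad, none past 1 either way. Its arguments: {"type":"object","properties":{"steps":{"type":"array"}},"required":["steps"]}

```bash
mkdir -p pics
cat > h.py <<'E'
from cell import *
import numpy as np, cv2
def grab(n,f=None):
    d=get_image(n)
    if f: cv2.imwrite(f,d["pixels"][:,:,::-1])
    return d
def world(d):
    Z=d["depth"];h,w=Z.shape;f=h/2/np.tan(np.radians(d["vertical_fov"])/2)
    v,u=np.mgrid[:h,:w]
    P=np.stack([(u-d["cx"])/f*Z,(v-d["cy"])/f*Z,Z],-1)
    return (P-np.array(d["t"]))@np.array(d["R"])
E
python3 - <<'E'
from h import *
s=read_state();print(s)
for n in("top","scene"):
    d=grab(n,f"pics/{n}0.png");np.savez(f"{n}0.npz",**d)
    print(n,d["vertical_fov"],d["cx"],d["cy"],d["R"],d["t"],(d["depth"]>0).mean())
E
```

```text
{'clock': 0.0, 'qpos': array([-1.30382057,  0.62938458,  0.03841163,  1.51838417, -0.02703231,
        0.99629428, -0.02000991]), 'qd': array([ 0.00108891, -0.00092253, -0.00063569,  0.00089547,  0.00053708,
       -0.00076274,  0.00106436]), 'tau': array([-6.44829906e-04, -5.63389528e+01,  1.22560613e+00, -1.93448281e+01,
        1.08657553e-02,  1.02481732e-02, -1.07826955e-05]), 'eef_pos': array([212.1866905 , 614.07524127, 403.75811095]), 'tool_rot': array([-3.13963883e+00, -1.67118832e-05,  2.80881354e+00]), 'force': array([ 0.3988189 , -0.01392841,  0.37346337]), 'torque': array([ 0.03016599, -0.00341414, -0.01362264]), 'gripper_force': 0.0, 'width': 85.05777849317997}
top 56.097750846882114 286.4360037614567 206.73998122354544 [[ 0.01455992 -0.99982167 -0.0120268 ]
 [-0.99692346 -0.01358915 -0.07719426]
 [ 0.07701706  0.01311374 -0.99694353]] [  6.71432295 608.70926258 782.49168142] 0.9959523809523809
scene 55.18356848119245 271.56999787649767 211.03446706266692 [[-0.29222428  0.9563155  -0.00810174]
 [ 0.73403321  0.21885441 -0.64288257]
 [-0.61302547 -0.19381284 -0.7659219 ]] [ 180.12343296 -376.48404059 1279.67092782] 0.9960926870748299
```

View pics/top0.png

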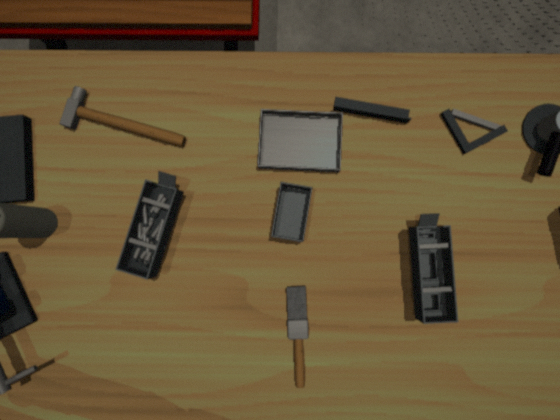

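View pics/scene0.png

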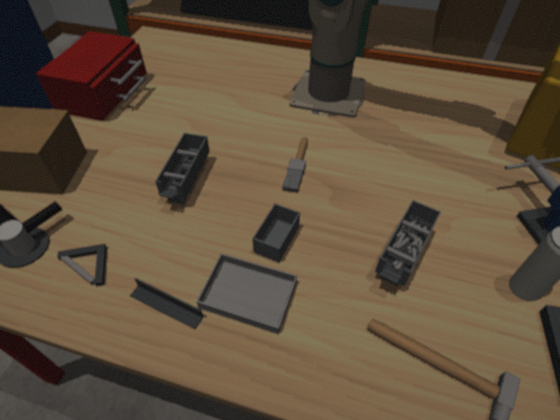

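The top view shows the filled bin at about (150,228) with its lip near (167,179), and the empty bin at about (435,270) with its lip near (428,220). The scene view shows the same layout, with the short bin at (277,232) and the tray at (248,292).

```bash
cat >> h.py <<'E'
def binpose(d,box,lo=74,hi=90):
    """rim rectangle: centre, yaw of long axis (toward +x), sizes, rim height"""
    u0,v0,u1,v1=box;W=world(d)[v0:v1,u0:u1].reshape(-1,3)
    P=W[(W[:,2]>lo)&(W[:,2]<hi)]
    (c,(a,b),t)=cv2.minAreaRect(P[:,:2].astype(np.float32))
    if a<b: a,b,t=b,a,t+90
    t=(t+90)%180-90
    return np.round([*c,a,b,t,np.median(P[:,2]),len(P)],1)
E
python3 - <<'E'
from h import *
for n,bs in(("top",[(105,160,195,290),(395,200,470,335)]),("scene",[(370,195,445,295),(150,125,215,210)])):
    d=np.load(n+"0.npz")
    W=world(d)
    for b in bs:
        print(n,binpose(d,b)); Z=W[b[1]:b[3],b[0]:b[2],2]; print(np.histogram(Z,bins=[-20,-3,3,10,20,30,40,50,60,65,70,74,78,82,86,95]))
E
```

```text
top [559.4 281.1 180.2  66.1 -16.1  79.9 616. ]
(array([  38, 7146,  324,    0,   22,  781, 1125,  758,  230,  297,  302,
        155,  410,   51,    0]), array([-20,  -3,   3,  10,  20,  30,  40,  50,  60,  65,  70,  74,  78,
        82,  86,  95]))
top [ 483.  -267.8  180.2   65.8    3.4   80.3  692. ]
(array([   5, 5117, 1083,   98,  299, 1078,  359,  473,  229,  278,  363,
        178,  400,  114,    0]), array([-20,  -3,   3,  10,  20,  30,  40,  50,  60,  65,  70,  74,  78,
        82,  86,  95]))
scene [560.8 281.7 181.9  63.6 -16.2  78.2 323. ]
(array([ 692, 3988,   36,    1,   22,  641,  906,  260,  199,  320,   79,
        142,  181,    0,    0]), array([-20,  -3,   3,  10,  20,  30,  40,  50,  60,  65,  70,  74,  78,
        82,  86,  95]))
scene [ 483.4 -266.9  183.5   67.2    3.    77.5  284. ]
(array([ 706, 2515,   49,   49,  364,  307,  292,  286,  226,  282,  142,
        176,  108,    0,    0]), array([-20,  -3,   3,  10,  20,  30,  40,  50,  60,  65,  70,  74,  78,
        82,  86,  95]))
```

```bash
cat >> h.py <<'E'
def plan(wps,g):
    """rows from the measured pose through (x,y,z,yaw_deg,nrows)"""
    s=read_state();p=np.array(s["eef_pos"]);w=s["tool_rot"][2];out=[]
    for x,y,z,yd,n in wps:
        T=np.array([x,y,z]);yt=np.radians(yd); yt=w+(yt-w+np.pi)%(2*np.pi)-np.pi
        for k in range(n,0,-1):
            c,si=np.cos(w),np.sin(w);A=np.array([[c,si,0],[si,-c,0],[0,0,-1]])
            m=np.round(A@((T-p)/k)/500,3);t=np.round(-(yt-w)/k/2,3)
            p=p+A.T@m*500;w=w-2*t
            out.append([g,*(m+0.0).tolist(),0,0,float(t)])
    for i in range(0,len(out),10): print(out[i:i+10])
E
python3 -c "
from h import *
plan([(450,200,405,85,10),(483,-267.5,400,3.3,10)],1)"
```

```text
[[1, -0.072, -0.063, 0.0, 0, 0, 0.066], [1, -0.08, -0.053, 0.0, 0, 0, 0.066], [1, -0.086, -0.042, 0.0, 0, 0, 0.066], [1, -0.091, -0.03, 0.0, 0, 0, 0.066], [1, -0.094, -0.018, 0.0, 0, 0, 0.066], [1, -0.095, -0.005, 0.0, 0, 0, 0.067], [1, -0.095, 0.007, -0.001, 0, 0, 0.066], [1, -0.093, 0.02, 0.0, 0, 0, 0.067], [1, -0.09, 0.032, -0.001, 0, 0, 0.066], [1, -0.085, 0.044, 0.0, 0, 0, 0.067]]
[[1, -0.093, 0.015, 0.001, 0, 0, 0.071], [1, -0.089, 0.028, 0.001, 0, 0, 0.071], [1, -0.085, 0.04, 0.001, 0, 0, 0.071], [1, -0.078, 0.052, 0.001, 0, 0, 0.071], [1, -0.07, 0.062, 0.001, 0, 0, 0.071], [1, -0.061, 0.071, 0.001, 0, 0, 0.072], [1, -0.05, 0.079, 0.001, 0, 0, 0.071], [1, -0.038, 0.086, 0.001, 0, 0, 0.072], [1, -0.025, 0.09, 0.001, 0, 0, 0.071], [1, -0.012, 0.093, 0.001, 0, 0, 0.072]]
```

>>> jog_arm([
  [1, -0.072, -0.063, 0, 0, 0, 0.066],
  [1, -0.08, -0.053, 0, 0, 0, 0.066],
  [1, -0.086, -0.042, 0, 0, 0, 0.066],
  [1, -0.091, -0.03, 0, 0, 0, 0.066],
  [1, -0.094, -0.018, 0, 0, 0, 0.066],
  [1, -0.095, -0.005, 0, 0, 0, 0.067],
  [1, -0.095, 0.007, 0, 0, 0, 0.066],
  [1, -0.093, 0.02, 0, 0, 0, 0.067],
  [1, -0.09, 0.032, 0, 0, 0, 0.066],
  [1, -0.085, 0.044, 0, 0, 0, 0.067],
])

```text
clock: 1.35
eef_pos: [450.8, 198.7, 404.6]
tool_rot: [-3.141, -0.0, 1.479]
force: [1.4, 0.7, -0.3]
width: 85.6
gripper_force: 0.0
```

>>> jog_arm([
  [1, -0.093, 0.015, 0.001, 0, 0, 0.071],
  [1, -0.089, 0.028, 0.001, 0, 0, 0.071],
  [1, -0.085, 0.04, 0.001, 0, 0, 0.071],
  [1, -0.078, 0.052, 0.001, 0, 0, 0.071],
  [1, -0.07, 0.062, 0.001, 0, 0, 0.071],
  [1, -0.061, 0.071, 0.001, 0, 0, 0.072],
  [1, -0.05, 0.079, 0.001, 0, 0, 0.071],
  [1, -0.038, 0.086, 0.001, 0, 0, 0.072],
  [1, -0.025, 0.09, 0.001, 0, 0, 0.071],
  [1, -0.012, 0.093, 0.001, 0, 0, 0.072],
])

```text
clock: 2.6
eef_pos: [483.1, -268.5, 399.4]
tool_rot: [-3.141, 0.0, 0.053]
force: [1.2, 0.2, 0.0]
width: 85.4
gripper_force: 0.0
```

>>> jog_arm([
  [1, 0, 0, 0, 0, 0, 0],
  [1, 0, 0, 0, 0, 0, 0],
])

```text
clock: 2.85
eef_pos: [483.0, -266.7, 399.1]
tool_rot: [-3.14, 0.001, 0.058]
force: [-0.9, 0.4, 0.0]
width: 85.4
gripper_force: 0.0
```

```bash
python3 -c "
from h import *
s=read_state();print(s['clock'],s['qpos'],s['eef_pos'],s['tool_rot'])
plan([(483,-267.5,300,3.3,3),(483,-267.5,209,3.3,5)],1)"
```

```text
2.85 [-0.0425923   0.61175929  0.79319192  1.81450445 -0.53060225  0.94326368
 -0.52969729] [ 482.99225997 -266.73878203  399.12952702] [-3.14016924e+00  1.00484211e-03  5.75155340e-02]
[[1, 0.0, 0.001, 0.066, 0, 0, -0.0], [1, 0.0, 0.0, 0.066, 0, 0, -0.0], [1, 0.0, 0.001, 0.066, 0, 0, -0.0], [1, 0.0, 0.0, 0.036, 0, 0, -0.0], [1, 0.0, 0.0, 0.037, 0, 0, -0.0], [1, 0.0, 0.0, 0.036, 0, 0, -0.0], [1, 0.0, 0.0, 0.037, 0, 0, -0.0], [1, 0.0, 0.0, 0.036, 0, 0, -0.0]]
```

>>> jog_arm([
  [1, 0, 0.001, 0.066, 0, 0, 0],
  [1, 0, 0, 0.066, 0, 0, 0],
  [1, 0, 0.001, 0.066, 0, 0, 0],
  [1, 0, 0, 0.036, 0, 0, 0],
  [1, 0, 0, 0.037, 0, 0, 0],
  [1, 0, 0, 0.036, 0, 0, 0],
  [1, 0, 0, 0.037, 0, 0, 0],
  [1, 0, 0, 0.036, 0, 0, 0],
  [1, 0, 0, 0, 0, 0, 0],
])

```text
clock: 3.98
eef_pos: [482.6, -268.1, 208.2]
tool_rot: [-3.14, 0.002, 0.056]
force: [0.2, 0.6, 0.8]
width: 85.4
gripper_force: 0.0
```

>>> jog_arm([
  [-1, 0, 0, 0, 0, 0, 0],
  [-1, 0, 0, 0, 0, 0, 0],
  [-1, 0, 0, 0, 0, 0, 0],
  [-1, 0, 0, 0, 0, 0, 0],
  [-1, 0, 0, 0, 0, 0, 0],
  [-1, 0, 0, 0, 0, 0, 0],
])

```text
clock: 4.72
eef_pos: [483.3, -268.2, 210.3]
tool_rot: [-3.141, -0.001, 0.057]
force: [-1.2, 1.5, 4.9]
width: 63.3
gripper_force: 66.9
```

>>> jog_arm([
  [-1, 0, 0, -0.03, 0, 0, 0],
  [-1, 0, 0, -0.06, 0, 0, 0],
  [-1, 0, 0, -0.1, 0, 0, 0],
  [-1, 0, 0, -0.1, 0, 0, 0],
  [-1, 0, 0, -0.06, 0, 0, 0],
  [-1, 0, 0, -0.03, 0, 0, 0],
  [-1, 0, 0, 0, 0, 0, 0],
])

```text
clock: 5.6
eef_pos: [483.1, -268.3, 400.1]
tool_rot: [3.141, -0.001, 0.057]
force: [-0.3, 0.2, -4.1]
width: 63.5
gripper_force: 67.3
```

```bash
python3 -c "
from h import *
s=read_state();print(s['clock'],s['eef_pos'],s['tool_rot'],s['width'],s['gripper_force'])
z=s['eef_pos'][2]
d=grab('top','pics/top1.png');grab('scene','pics/sc1.png')
print(binpose(d,(105,160,195,290)))
plan([(560,0,400,85,10),(559.9,281.4,400,163.9,10)],-1)"
```

```text
5.6 [ 483.12207734 -268.26363439  400.13745961] [ 3.14114030e+00 -9.97448775e-04  5.69551445e-02] 63.52774343419698 67.30006456375122
[559.3 281.1 179.8  65.8 -15.7  79.9 618. ]
[[-1, 0.018, -0.053, 0.0, 0, 0, -0.071], [-1, 0.026, -0.049, 0.0, 0, 0, -0.071], [-1, 0.032, -0.045, 0.0, 0, 0, -0.071], [-1, 0.039, -0.04, 0.0, 0, 0, -0.071], [-1, 0.044, -0.034, -0.001, 0, 0, -0.072], [-1, 0.048, -0.028, 0.0, 0, 0, -0.071], [-1, 0.052, -0.021, -0.001, 0, 0, -0.072], [-1, 0.054, -0.013, 0.0, 0, 0, -0.071], [-1, 0.056, -0.005, -0.001, 0, 0, -0.072], [-1, 0.056, 0.003, 0.0, 0, 0, -0.071]]
[[-1, 0.056, -0.005, 0.0, 0, 0, -0.069], [-1, 0.056, 0.003, 0.0, 0, 0, -0.069], [-1, 0.055, 0.01, 0.0, 0, 0, -0.069], [-1, 0.053, 0.018, 0.0, 0, 0, -0.069], [-1, 0.05, 0.025, 0.0, 0, 0, -0.069], [-1, 0.047, 0.032, 0.0, 0, 0, -0.069], [-1, 0.042, 0.038, 0.0, 0, 0, -0.069], [-1, 0.036, 0.043, 0.0, 0, 0, -0.069], [-1, 0.03, 0.048, 0.0, 0, 0, -0.068], [-1, 0.022, 0.052, 0.0, 0, 0, -0.069]]
```

View pics/sc1.png

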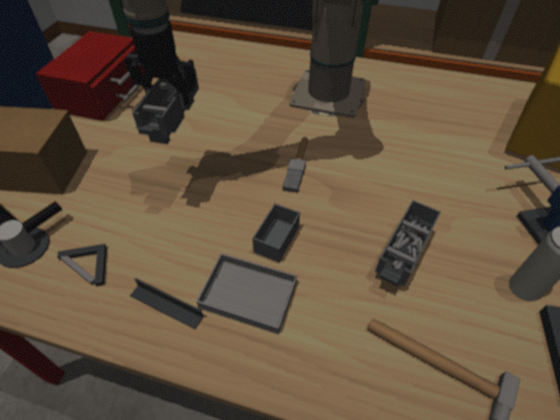

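The empty bin hangs level in the gripper at (160,112), and the filled bin is unmoved at (408,245). I'll carry it across while turning it.

>>> jog_arm([
  [-1, 0.018, -0.053, 0, 0, 0, -0.071],
  [-1, 0.026, -0.049, 0, 0, 0, -0.071],
  [-1, 0.032, -0.045, 0, 0, 0, -0.071],
  [-1, 0.039, -0.04, 0, 0, 0, -0.071],
  [-1, 0.044, -0.034, 0, 0, 0, -0.072],
  [-1, 0.048, -0.028, 0, 0, 0, -0.071],
  [-1, 0.052, -0.021, 0, 0, 0, -0.072],
  [-1, 0.054, -0.013, 0, 0, 0, -0.071],
  [-1, 0.056, -0.005, 0, 0, 0, -0.072],
  [-1, 0.056, 0.003, 0, 0, 0, -0.071],
])

```text
clock: 6.95
eef_pos: [560.3, 0.4, 397.9]
tool_rot: [-3.138, 0.0, 1.487]
force: [-0.2, -0.1, -3.4]
width: 63.2
gripper_force: 67.2
```

>>> jog_arm([
  [-1, 0.056, -0.005, 0, 0, 0, -0.069],
  [-1, 0.056, 0.003, 0, 0, 0, -0.069],
  [-1, 0.055, 0.01, 0, 0, 0, -0.069],
  [-1, 0.053, 0.018, 0, 0, 0, -0.069],
  [-1, 0.05, 0.025, 0, 0, 0, -0.069],
  [-1, 0.047, 0.032, 0, 0, 0, -0.069],
  [-1, 0.042, 0.038, 0, 0, 0, -0.069],
  [-1, 0.036, 0.043, 0, 0, 0, -0.069],
  [-1, 0.03, 0.048, 0, 0, 0, -0.068],
  [-1, 0.022, 0.052, 0, 0, 0, -0.069],
])

```text
clock: 8.2
eef_pos: [560.1, 281.4, 397.5]
tool_rot: [-3.139, -0.003, 2.865]
force: [0.0, -0.1, -2.3]
width: 63.1
gripper_force: 67.2
```

>>> jog_arm([
  [-1, 0, 0, 0, 0, 0, 0],
  [-1, 0, 0, 0, 0, 0, 0],
  [-1, 0, 0, 0, 0, 0, 0],
])

```text
clock: 8.57
eef_pos: [560.7, 279.5, 399.0]
tool_rot: [-3.14, -0.001, 2.858]
force: [0.5, -0.2, -3.6]
width: 63.2
gripper_force: 67.3
```

```bash
python3 -c "
from h import *
s=read_state();print(s['clock'],s['qpos'],s['eef_pos'],s['tool_rot'],s['width'])
d=grab('top','pics/top2.png');W=world(d)
e=grab('scene','pics/sc2.png')
for q in(d,e):
    W=world(q); m=(abs(W[...,0]-560)<140)&(abs(W[...,1]-281)<90)
    Z=W[m][:,2];print(np.histogram(Z,bins=range(150,300,10)))
    P=W[m&(W[...,2]>262)&(W[...,2]<282)];print(cv2.minAreaRect(P[:,:2].astype(np.float32)))
"
```

```text
8.575 [-0.52117638  0.59951095  0.02246668  1.59300337 -0.01456463  0.95092757
  0.79352003] [560.68229491 279.5050293  398.99727604] [-3.13982296e+00 -6.07741428e-04  2.85846042e+00] 63.21776533925945
(array([   0,    0,    0,    7,  295,  118,  869, 1027,  652,  754, 1064,
        981,  133,   77]), array([150, 160, 170, 180, 190, 200, 210, 220, 230, 240, 250, 260, 270,
       280, 290]))
((556.8797607421875, 264.1487121582031), (94.4610595703125, 180.65167236328125), 74.20038604736328)
(array([   0,    0,    0,   61,  193,  122, 1110,  240,  233,  280,  549,
        462,  121,  321]), array([150, 160, 170, 180, 190, 200, 210, 220, 230, 240, 250, 260, 270,
       280, 290]))
((601.5275268554688, 266.94769287109375), (126.0320053100586, 101.10945892333984), 73.83106231689453)
```

View pics/top2.png

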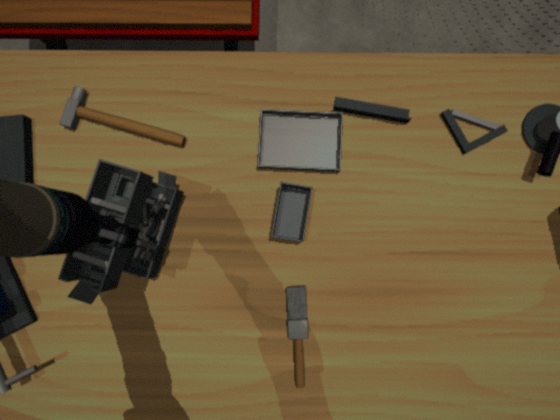

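View pics/sc2.png

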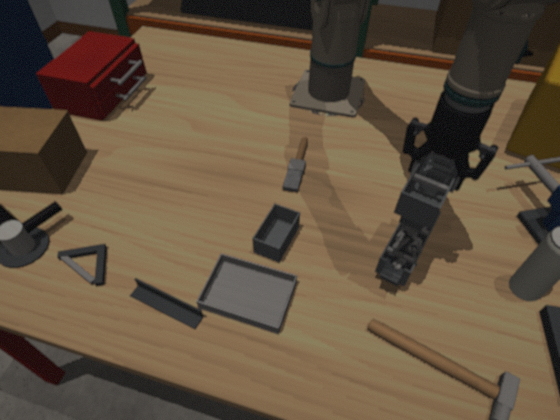

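The carried bin's lip points to (85,293), opposite the filled lip at (167,181), and it hangs level over the filled bin in both views. The measured misalignment is about 2 mm.

```bash
python3 -c "
from h import *
plan([(559.6,281.4,380,164,2),(559.6,281.4,286,164,7)],-1)"
```

```text
[[-1, 0.001, 0.001, 0.019, 0, 0, -0.001], [-1, 0.002, 0.001, 0.02, 0, 0, -0.001], [-1, 0.0, 0.0, 0.027, 0, 0, 0.0], [-1, 0.0, 0.0, 0.027, 0, 0, 0.0], [-1, 0.0, 0.0, 0.027, 0, 0, 0.0], [-1, 0.0, 0.0, 0.027, 0, 0, 0.0], [-1, 0.0, 0.0, 0.027, 0, 0, 0.0], [-1, 0.0, 0.0, 0.026, 0, 0, 0.0], [-1, 0.0, 0.0, 0.027, 0, 0, 0.0]]
```

>>> jog_arm([
  [-1, 0.001, 0.001, 0.019, 0, 0, -0.001],
  [-1, 0.002, 0.002, 0.02, 0, 0, -0.001],
  [-1, 0, 0, 0.027, 0, 0, 0],
  [-1, 0, 0, 0.027, 0, 0, 0],
  [-1, 0, 0, 0.027, 0, 0, 0],
  [-1, 0, 0, 0.027, 0, 0, 0],
  [-1, 0, 0, 0.027, 0, 0, 0],
  [-1, 0, 0, 0.026, 0, 0, 0],
  [-1, 0, 0, 0.02, 0, 0, 0],
  [-1, 0, 0, 0, 0, 0, 0],
])

```text
clock: 9.93
eef_pos: [559.2, 282.6, 288.7]
tool_rot: [-3.14, -0.001, 2.865]
force: [-0.3, -0.6, -2.8]
width: 63.4
gripper_force: 67.3
```

>>> jog_arm([
  [-1, 0, 0, 0.004, 0, 0, 0],
  [-1, 0, 0, 0, 0, 0, 0],
  [-1, 0, 0, 0, 0, 0, 0],
])

```text
clock: 10.3
eef_pos: [559.6, 282.8, 288.1]
tool_rot: [3.141, 0.001, 2.865]
force: [0.0, 1.3, -3.7]
width: 63.4
gripper_force: 67.3
```

>>> jog_arm([
  [-1, 0, 0, 0.004, 0, 0, 0],
  [-1, 0, 0, 0.004, 0, 0, 0],
  [-1, 0, 0, 0, 0, 0, 0],
])

```text
clock: 10.68
eef_pos: [559.3, 282.7, 283.4]
tool_rot: [-3.141, -0.0, 2.865]
force: [-0.0, -0.2, -3.8]
width: 63.5
gripper_force: 67.3
```

>>> jog_arm([
  [-1, 0, 0, 0.003, 0, 0, 0],
  [-1, 0, 0, 0.003, 0, 0, 0],
  [-1, 0, 0, 0, 0, 0, 0],
])

```text
clock: 11.05
eef_pos: [559.4, 282.7, 280.6]
tool_rot: [-3.141, -0.0, 2.865]
force: [-0.9, 0.3, -2.5]
width: 63.2
gripper_force: 67.3
```

>>> jog_arm([
  [-1, 0, 0, 0.002, 0, 0, 0],
  [-1, 0, 0, 0.002, 0, 0, 0],
  [-1, 0, 0, 0, 0, 0, 0],
])

```text
clock: 11.42
eef_pos: [559.4, 282.7, 280.3]
tool_rot: [3.141, 0.0, 2.865]
force: [-2.9, -1.5, 7.5]
width: 63.7
gripper_force: 68.5
```

Contact came at TCP z = 280.3, as expected for feet on the bars. Releasing now.

>>> jog_arm([
  [-0.2, 0, 0, 0, 0, 0, 0],
  [0.6, 0, 0, 0, 0, 0, 0],
  [1, 0, 0, 0, 0, 0, 0],
  [1, 0, 0, 0, 0, 0, 0],
  [1, 0, 0, 0, 0, 0, 0],
  [1, 0, 0, 0, 0, 0, 0],
])

```text
clock: 12.18
eef_pos: [559.5, 282.8, 278.6]
tool_rot: [-3.142, -0.0, 2.865]
force: [-1.3, -0.7, 0.3]
width: 85.6
gripper_force: 0.0
```

>>> jog_arm([
  [1, 0, 0, -0.02, 0, 0, 0],
  [1, 0, 0, -0.05, 0, 0, 0],
  [1, 0, 0, -0.1, 0, 0, 0],
  [1, 0, 0, -0.1, 0, 0, 0],
  [1, 0, 0, -0.05, 0, 0, 0],
  [1, 0, 0, 0, 0, 0, 0],
])

```text
clock: 12.92
eef_pos: [559.9, 282.9, 441.8]
tool_rot: [3.138, 0.004, 2.865]
force: [-0.4, -0.2, -0.6]
width: 85.6
gripper_force: 0.0
```

```bash
python3 -c "
from h import *
for n in('top','scene'):
    d=grab(n,f'pics/{n}3.png');W=world(d)
    m=(abs(W[...,0]-560)<130)&(abs(W[...,1]-281)<70)
    for lo,hi in((144,162),(74,84)):
        P=W[m&(W[...,2]>lo)&(W[...,2]<hi)];print(n,lo,len(P),np.median(P[:,2]),cv2.minAreaRect(P[:,:2].astype(np.float32)))
a=cv2.imread('pics/top3.png')[130:330,0:260];b=cv2.imread('pics/scene3.png')[150:350,330:560]
cv2.imwrite('pics/c3.png',np.hstack([cv2.resize(a,(400,400)),cv2.resize(b,(400,400))]))"
```

```text
top 144 678 149.69796170108424 ((560.008544921875, 280.8277587890625), (66.03390502929688, 180.2112274169922), 74.51561737060547)
top 74 515 78.06641536359568 ((557.73486328125, 274.1702575683594), (51.54865646362305, 179.08726501464844), 73.994873046875)
scene 144 376 148.04583578790263 ((560.8120727539062, 281.89056396484375), (64.04256439208984, 183.5712127685547), 74.28292083740234)
scene 74 161 77.98387677875206 ((563.7860107421875, 281.09454345703125), (63.935977935791016, 175.47166442871094), 74.05850219726562)
```

View pics/c3.png

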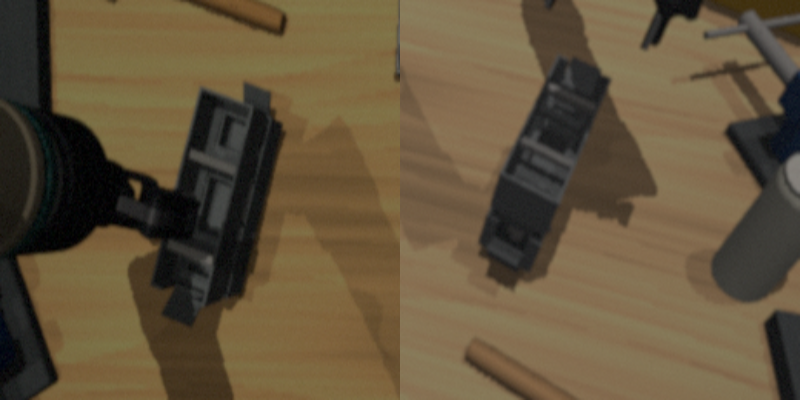

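The empty bin stands level on the filled one with its rim at 150 mm. Its lip, at crop (183,305), is opposite the filled lip at (258,95), and the gripper is clear.

```bash
python3 -c "
from cell import *
print(finish_job())"
```

```text
the job is handed in; nothing more can be done
None
```

The empty bin is stacked end for end on the filled bin's cross-bars, with its rim measured at 150 mm and centred to about 1 mm; the gripper is clear and the job was handed in around 13 s, with no verdict returned.

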